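Clip the red paint marker into its rack

TASK

Put the red paint marker away: lay it along the empty rack with the red blocks and press it down until the spring fingers of both clips snap around its red barrel and it sits fully home on both blocks, roughly centred (either end may point either way), then let go of it. Leave the yellow marker and the clipped-in blue marker where they are.

Things in the scene. Friction and masses are not known exactly. Their poses are not given: they have to be found in the camera images.
- marker_red: Red paint marker, 171 mm long, 56-112 g: round red barrel, diameter 24, length 116 mm; octagonal ends, 28 mm across flats: white cap (35 mm long, +x), black plug (20 mm, -x). Origin on the axis at mid-barrel, x along the marker. Lies on the table, axis 14 mm up.
- rack_red: Fixed empty rack, plywood base 150x64x12 mm (x,y,z), origin at centre of underside. Red blocks at x=-36 and 36 mm, tops 36 mm up: a seated marker lies along x, y=0, axis 48 mm up. Each block has 2 steel spring fingers, 14 mm wide, 82 mm high, tilting outward; mouth 48 mm, lips 16 mm apart at 58 mm up. 58 mm free between the clips for the gripper. About 10 N presses it in; 15 mm end play each way.
- marker_yellow: Bystander: a like marker with a yellow barrel, same size, origin and axes as the red one, lying on the table.
- marker_blue: Bystander: a like marker with a blue barrel, same size, origin and axes as the red one, already clipped into a second rack, alike but with blue blocks (its base centre is 48 mm below this origin, give or take 8 mm along x).
Mind the look-alikes: they are no part of the job. What is shaped like the marker_red but green, orange or turquoise is not meant.

How it is judged (in metres and radians):
At the end, for the whole second after the job is handed in: The red marker lies still in both clips of the red rack: its middle within 20 mm of the rack's centre along the rack and 6 mm across it, its axis within 0.1 rad of the rack's x and its height above the table 43 to 52.5 mm (48 mm is fully home) (z of marker_red in the frame of rack_red between 0.043 and 0.0525 m and x of marker_red in the frame of rack_red between -0.02 and 0.02 m and y of marker_red in the frame of rack_red between -0.006 and 0.006 m and angle between the x axis of marker_red and the x axis of rack_red, either way round below 0.1 rad and linear speed of marker_red below 0.03 m/s); the robot touches nothing.
It fails at once if the yellow marker is moved by more than 30 mm (distance of marker_yellow from where it was at the start of the episode above 0.03 m).
It fails at once if the blue marker is moved by more than 30 mm (distance of marker_blue from where it was at the start of the episode above 0.03 m).
It also fails if it takes over 40 s, if anything falls off the work surface, if the arm or the gripper's body presses on something with over 40 N, if the wrist force passes 120 N, or if a joint passes its speed limit or range.

ROBOT

A 7-joint arm with a two-finger parallel gripper is mounted at the origin on the work surface. World frame = base frame: x ahead of the robot, y to its left, z up, the work surface at z = 0. Lengths are in mm, angles in rad, forces in N, time in s.
With the tool pointing down it reaches from about 400 to 875 mm from the base axis. Payload 4.4 kg.
Tool frame: the origin (TCP) lies at the very end of the fingers, on their centre line; the grasp point (between the pads) lies 19 mm behind it; z points along the fingers, y is the direction in which the jaws open and shut (so a half turn about z gives the same grasp; the last joint's range is limited). The gripper opens to 85 mm and grips with 20 to 120 N. Pads are 22 mm wide; open, the fingers measure 114 mm over their backs; the gripper's body (76 mm by 85 mm) begins 54 mm behind the grasp point. The pads swing forward as they close: fully open they stand 13 mm farther back than shut.
Start: joints at [-1.287, 0.628, 0.038, 1.517, -0.027, 0.996, -0.02], TCP at [222.738, 610.66, 231.313] pointing down, gripper open.
Joint ranges: [-3.06, 3.06], [-0.37, 2.12], [-1.25, 1.32], [0.18, 2.47], [-1.1, 4.24], [0.23, 1.98], [-2.94, 2.94]. Speed limits (rad/s): [2.57, 2.57, 3.14, 3.14, 3.14, 3.14, 3.14].

INTERFACE

Orientations are given as [roll, pitch, yaw] about the fixed x, y, z axes, in that order (R = Rz(yaw) Ry(pitch) Rx(roll)).
In Python, from cell import ctrl gives the robot as it stands.
- The arm moves only by the shell command python3 -m pendant 'ROWS'. ROWS is JSON, a list of rows, each a list of 7 numbers: the shift along the world's x, y, z in m, then the turn, a rotation vector about the world's x, y, z in rad, then the opening, from -1 (shut) to 1 (fully open). A call has 1 to 8 rows; each row is the pose to reach, as a shift and turn from the pose commanded when the call began; what a row does not reach only later rows make up. A row lasts 1/10 s, in which the tool goes at most 50 mm and 8.59 degrees, less where a joint would pass 70% of its speed; a pose out of reach is approached as far as the arm can. A call with a gripper value outside its range is refused whole. The fingers move at their own pace and stop on an object; the grip force is fixed at half the most. Time passes only in rows, so rows that repeat a pose let the fingers close. It gives the time, the measured TCP pose, the force and the opening at its end, in the units of the state.
- ctrl.read_state(): the state, without advancing time (a new reading comes with each control period).
- ctrl.get_image(name): name is "scene" or "top" or "wrist"; returns the picture (480x640x3 uint8, blue, green, red); there is no depth.
- ctrl.get_calibration(name): a dict with "fx", "fy", "cx", "cy" (pixels), "R" (3x3) and "t" (3): a world point X has camera coordinates R X + t. Camera axes: x right, y down, z forward; pixel columns grow to the right and rows downward; lengths in mm; the calibration is good to about 2 mm. A picture is of the moment at which its call begins: read the wrist's pose just before it. get_calibration takes no time and is no camera call; for the wrist camera it gives the pose at the moment of the call.
- ctrl.finish_job(): hands the job in, once; it reports no verdict.
The state is a dict: "clock": time; "qpos": joint angles; "qd": joint speeds; "tau": joint torques, N m; "eef_pos": TCP position; "tool_rot": TCP orientation; "force": force on the tool from outside, world axes, zero at the start; "torque": the same for the moment, N m; "width": finger opening in mm.
Only numpy, scipy, OpenCV 4.12 (cv2) and the standard library are available. Lean on these libraries where they do the work, as an engineer would, in place of code of your own. Each camera call takes 0.05 s, during which the arm holds its last target. There are 200 camera calls.

## Working session

There is one attempt and no reset: what is moved stays moved. The work goes in short steps, Python scripts to look and compute and a shell command to move; the robot and the scene stay as the last step left them, time stands still between calls to the robot, and variables do not carry over. Pictures are saved under pics/ and viewed, about 8 in all and at most 12, crops included, and the job is handed in when it is done.

```bash
mkdir -p pics; python3 - <<'E'
from cell import ctrl
import cv2
for n in("top","scene"):
    im=ctrl.get_image(n); cv2.imwrite(f"pics/{n}0.png",im)
    c=ctrl.get_calibration(n); print(n,c)
print(ctrl.read_state())
E
```

```text
top {'fx': 613.5087710178386, 'fy': 613.5087710178386, 'cx': 323.9119464635674, 'cy': 231.76975399710614, 'R': array([[ 0.00554545, -0.99995166,  0.00811945],
       [-0.98977661, -0.00664586, -0.1424714 ],
       [ 0.14251848, -0.00724638, -0.98976562]]), 't': array([ -31.66723367,  476.63896533, 1244.04260209])}
scene {'fx': 593.9484530974207, 'fy': 593.9484530974207, 'cx': 316.855356834115, 'cy': 237.90078649188075, 'R': array([[ 0.00655677,  0.99986764, -0.01488989],
       [ 0.62948214, -0.01569676, -0.77685638],
       [-0.77698728, -0.00427925, -0.62950175]]), 't': array([   9.98859341, -273.45431686, 1592.56281233])}
{'clock': 0.1, 'qpos': array([-1.28676264,  0.62928744,  0.03844722,  1.51822259, -0.02697695,
        0.99629646, -0.01997527]), 'qd': array([-0.00086532, -0.0022059 ,  0.00012421, -0.00070243, -0.00047935,
       -0.00092488,  0.00188236]), 'tau': array([ 3.13890661e-03, -5.64534044e+01,  1.23055670e+00, -1.93973029e+01,
        1.13163245e-02,  5.39435146e-03,  5.49336482e-05]), 'eef_pos': array([222.57595266, 610.13261671, 230.47370904]), 'tool_rot': array([-3.13989733e+00,  3.85837924e-05,  2.79179531e+00]), 'force': array([-0.30825391, -0.10546663, -0.45626975]), 'torque': array([ 0.00420078,  0.03768901, -0.03919914]), 'width': 85.26210412176103}
```

View pics/top0.png

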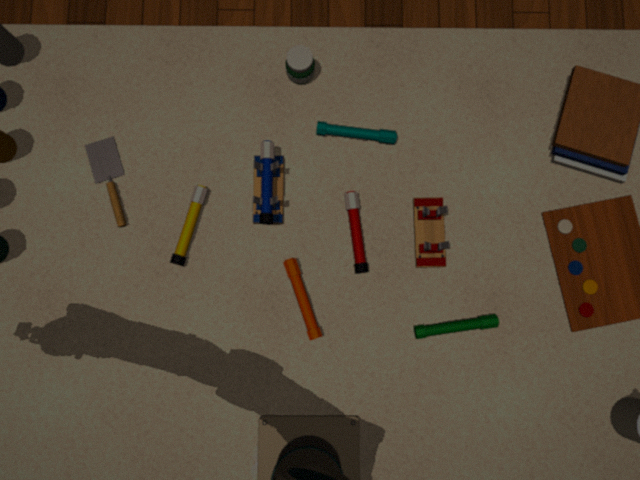

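View pics/scene0.png

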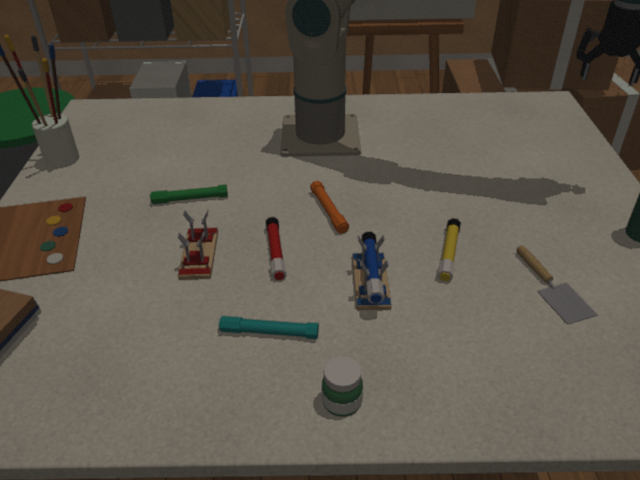

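The red marker is at top (357,232), white cap up at (352,197) and black plug at (361,267). The red rack is at (430,232), the blue one at (268,188), and the yellow marker at (190,225).

```bash
cat > h.py <<'E'
import numpy as np,cv2
def ray(c,u,v,z):
    d=c["R"].T@np.array([(u-c["cx"])/c["fx"],(v-c["cy"])/c["fy"],1]); o=-c["R"].T@c["t"]
    return o+d*(z-o[2])/d[2]
def red(im):
    h=cv2.cvtColor(im,cv2.COLOR_BGR2HSV)
    return (((h[...,0]<7)|(h[...,0]>173))&(h[...,1]>150)&(h[...,2]>50)).astype(np.uint8)*255
def blobs(m,a=40):
    n,l,s,_=cv2.connectedComponentsWithStats(m)
    for i in range(1,n):
        if s[i,4]>a: yield s[i],cv2.minAreaRect(np.argwhere(l==i)[:,::-1].astype(np.float32))
E
python3 - <<'E'
from cell import ctrl
from h import *
np.set_printoptions(precision=1,suppress=True)
for n in("top","scene"):
    im=cv2.imread(f"pics/{n}0.png");c=ctrl.get_calibration(n)
    for s,r in blobs(red(im)):
        print(n,s,r)
        p=cv2.boxPoints(r); 
        for z in(14,36): print(z,ray(c,*r[0],z)[:2],[ray(c,*q,z)[:2] for q in p])
im=cv2.imread("pics/top0.png");cv2.imwrite("pics/c.png",cv2.resize(im[180:290,330:470],None,fx=5,fy=5,interpolation=cv2.INTER_CUBIC))
E
```

```text
top [414 198  29   9 217] ((428.0, 202.0), (8.0, 28.0), 90.0)
14 [ 545.4 -250.8] [array([ 553.9, -221. ]), array([ 554.4, -280.9]), array([ 537. , -280.5]), array([ 536.5, -220.7])]
36 [ 541.1 -246.8] [array([ 549.5, -217.5]), array([ 549.9, -276.4]), array([ 532.8, -276. ]), array([ 532.4, -217.3])]
top [348 208  18  55 576] ((356.3399963378906, 235.38002014160156), (54.3057975769043, 10.748022079467773), 81.8698959350586)
14 [472.5 -97.6] [array([528.5, -78.2]), array([ 531.9, -100.8]), array([ 417.1, -116.7]), array([413.8, -94.3])]
36 [469.4 -96.2] [array([524.5, -77.2]), array([527.9, -99.4]), array([ 415.1, -115.1]), array([411.8, -93. ])]
top [418 211  23   9  61] ((428.7432556152344, 216.04054260253906), (22.851459503173828, 7.39795446395874), 9.462322235107422)
14 [ 515.1 -251.8] [array([ 511.1, -226.4]), array([ 526.8, -229.2]), array([ 519. , -277.2]), array([ 503.3, -274.2])]
36 [ 511.3 -247.8] [array([ 507.4, -222.9]), array([ 522.9, -225.7]), array([ 515.2, -272.8]), array([ 499.7, -269.9])]
top [429 244  10   9  54] ((433.5, 248.0), (9.0, 8.0), -0.0)
14 [ 446.7 -260.5]
[... 2174 characters left out ...]
array([ 525.5, -263.2])]
scene [179 268  31   7 167] ((193.98411560058594, 270.5541687011719), (5.889101982116699, 30.19503402709961), 87.95458984375)
14 [ 546.7 -253.4] [array([ 539. , -284.4]), array([ 537.2, -225.4]), array([ 554.3, -222.7]), array([ 556.1, -281. ])]
36 [ 571.1 -246.4] [array([ 563.6, -276.6]), array([ 561.9, -219.2]), array([ 578.6, -216.6]), array([ 580.3, -273.3])]
scene [275 272   9   8  54] ((278.75, 275.25), (7.071067810058594, 7.77817440032959), 45.0)
14 [564. -87.] [array([564.5, -97.1]), array([548.9, -87.2]), array([563.5, -76.9]), array([578.8, -86.8])]
36 [588.  -84.8] [array([588.4, -94.6]), array([573.3, -84.9]), array([587.5, -74.9]), array([602.3, -84.6])]
```

View pics/c.png

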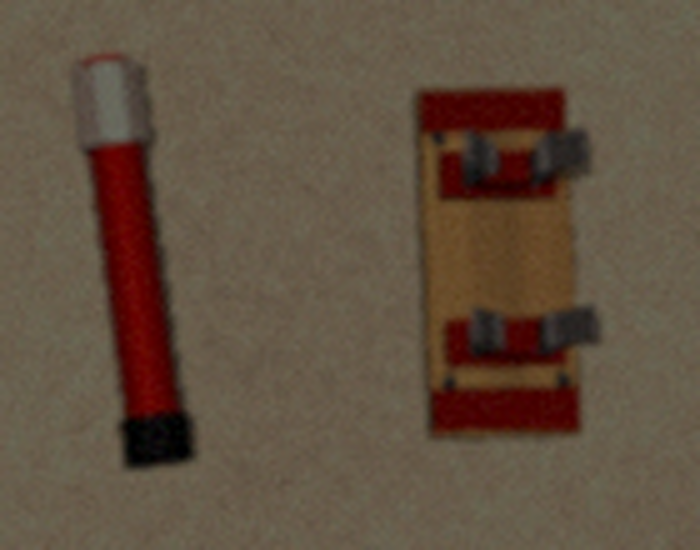

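Top crop: the marker's white cap points to +x (robot-away), yaw ≈0.14. The rack's base has red end strips, centre ≈(482,-253), yaw ≈0.02. Moving to above the marker, turning by +0.49.

```bash
python3 -m pendant '[[0.22,-0.3,0,0,0,0.24,1],[0.22,-0.3,0,0,0,0.24,1],[0.22,-0.3,0,0,0,0.24,1],[0.22,-0.3,0,0,0,0.24,1],[0.22,-0.3,0,0,0,0.49,1],[0.22,-0.3,0,0,0,0.49,1],[0.22,-0.3,0,0,0,0.49,1],[0.22,-0.3,0,0,0,0.49,1]]'; python3 -m pendant '[[0.03,-0.408,-0.03,0,0,0,1],[0.03,-0.408,-0.03,0,0,0,1],[0.03,-0.408,-0.03,0,0,0,1],[0.03,-0.408,-0.03,0,0,0,1],[0.03,-0.408,-0.03,0,0,0,1],[0.03,-0.408,-0.03,0,0,0,1],[0.03,-0.408,-0.03,0,0,0,1],[0.03,-0.408,-0.03,0,0,0,1]]'; python3 -c "
from cell import ctrl;print(ctrl.read_state()['qpos'])"
```

```text
clock: 0.9
eef_pos: [445.8, 305.0, 231.0]
tool_rot: [-3.138, 0.0, -3.008]
force: [-0.6, -0.6, -0.8]
width: 85.5
clock: 1.7
eef_pos: [471.7, -89.2, 201.8]
tool_rot: [3.141, -0.0, -3.001]
force: [1.2, -0.1, 0.4]
width: 85.6
[ 0.16965329  0.43089162 -0.05720296  2.01082689  0.03691109  0.70099063
  1.80058554]
```

```bash
python3 -m pendant '[[0,0,0,0,0,0,1],[0,0,0,0,0,0,1]]'; python3 - <<'E'
from cell import ctrl
from h import *
np.set_printoptions(precision=1,suppress=True)
c=ctrl.get_calibration("wrist");print(ctrl.read_state()["eef_pos"]);im=ctrl.get_image("wrist");cv2.imwrite("pics/w1.png",im)
for s,r in blobs(red(im),300):
    print(s,r);print(ray(c,*r[0],14),[ray(c,*q,14)[:2] for q in cv2.boxPoints(r)])
E
```

```text
clock: 1.9
eef_pos: [471.5, -88.5, 201.7]
tool_rot: [3.141, -0.001, -3.005]
force: [0.7, 1.2, 0.1]
width: 85.4
[471.5 -88.5 201.7]
[  88  101   76   30 1666] ((125.5, 115.5), (77.66265106201172, 22.975645065307617), 6.115502834320068)
[ 419.5 -255.2   14. ] [array([ 429.7, -287.5]), array([ 411.5, -284.7]), array([ 409.5, -223.2]), array([ 427.7, -225. ])]
[ 93 136  64  31 746] ((124.40261840820312, 150.83753967285156), (65.58138275146484, 24.208980560302734), 6.632514476776123)
[ 448.1 -256.6   14. ] [array([ 458.9, -285. ]), array([ 438.7, -281.8]), array([ 437.5, -228.5]), array([ 457.8, -230.7])]
[ 295  137   27  135 3475] ((308.0, 204.0), (134.0, 26.0), 90.0)
[472.4 -99.   14. ] [array([ 417.6, -116.8]), array([414.7, -95.5]), array([533.4, -79.1]), array([ 536.7, -102.8])]
[ 99 220  59  27 529] ((128.0, 233.00001525878906), (60.29561996459961, 22.086307525634766), 6.34019136428833)
[ 520.5 -254.6   14. ] [array([ 531.5, -282.5]), array([ 510.5, -279.5]), array([ 509.5, -227.2]), array([ 530.6, -229.1])]
[122 253  44  21 693] ((143.93563842773438, 262.6435546875), (43.78163528442383, 17.413150787353516), 5.710593223571777)
[ 547.2 -240.6   14. ] [array([ 556.5, -261.2]), array([ 539.1, -259.4]), array([ 538. , -220.2]), array([ 555.5, -221.5])]
```

View pics/w1.png

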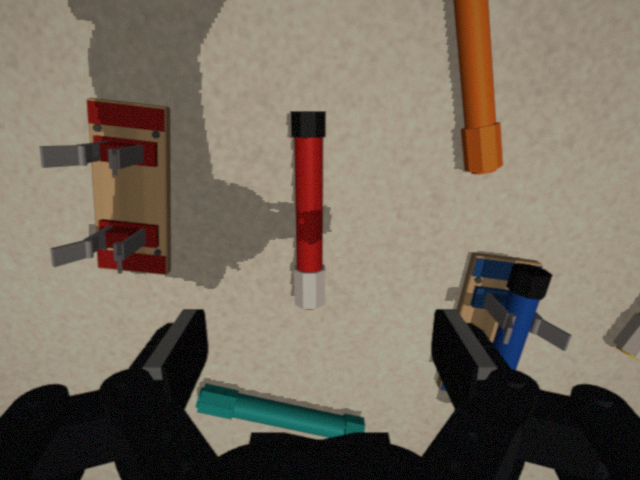

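The wrist view agrees with the top one: red marker at pixel (308,204), i.e. (473,-99), and the rack at (130,185). Descending and grasping.

```bash
python3 -m pendant '[[0.001,-0.0095,-0.05,0,0,0,1],[0.001,-0.0095,-0.1,0,0,0,1],[0.001,-0.0095,-0.14,0,0,0,1],[0.001,-0.0095,-0.17,0,0,0,1],[0.001,-0.0095,-0.19,0,0,0,1],[0.001,-0.0095,-0.198,0,0,0,1],[0.001,-0.0095,-0.198,0,0,0,1],[0.001,-0.0095,-0.198,0,0,0,1]]'; python3 -m pendant '[[0,0,0,0,0,0,-1],[0,0,0,0,0,0,-1],[0,0,0,0,0,0,-1],[0,0,0,0,0,0,-1],[0,0,0,0,0,0,-1],[0,0,0,0,0,0,-1],[0,0,0,0,0,0,-1],[0,0,0,0,0,0,-1]]'
```

```text
clock: 2.75
eef_pos: [473.0, -94.3, 3.7]
tool_rot: [3.14, -0.001, -2.998]
force: [0.3, 0.4, 0.0]
width: 85.6
clock: 3.55
eef_pos: [473.2, -96.7, 4.5]
tool_rot: [-3.141, 0.001, -3.002]
force: [-1.0, 0.5, 5.1]
width: 21.5
```

```bash
python3 -m pendant '[[0,0,0.03,0,0,0,-1],[0,0,0.06,0,0,0,-1],[0,0,0.11,0,0,0,-1],[0,0,0.14,0,0,0,-1],[0,0,0.14,0,0,0,-1]]'; python3 - <<'E'
from cell import ctrl
from h import *
np.set_printoptions(precision=4,suppress=True)
im=ctrl.get_image("wrist");im2=ctrl.get_image("scene")
a=cv2.resize(im[180:],(640,300));b=cv2.resize(im2[180:300,200:340],None,fx=2.5,fy=2.5)
cv2.imwrite("pics/w2.png",np.vstack([a,cv2.resize(b,(350,300)) if 0 else np.pad(b,((0,0),(0,640-b.shape[1]),(0,0)))]))
print(ctrl.read_state())
E
```

```text
clock: 4.05
eef_pos: [475.6, -97.2, 147.7]
tool_rot: [-3.139, 0.008, -3.002]
force: [0.8, -0.5, -0.7]
width: 21.7
{'clock': 4.15, 'qpos': array([ 0.3234,  0.5363, -0.2568,  2.0573,  0.2415,  0.5751,  1.6081]), 'qd': array([-0.01  ,  0.0377,  0.0109,  0.0194,  0.0008, -0.0018, -0.0014]), 'tau': array([  0.0759, -46.1799,  -2.3435, -13.1341,  -0.0098,  -0.0538,
         0.0127]), 'eef_pos': array([472.9072, -97.0044, 144.2857]), 'tool_rot': array([-3.1411,  0.0007, -3.0019]), 'force': array([-0.2065,  0.8467, -1.7894]), 'torque': array([-0.0217,  0.0373, -0.0038]), 'width': 21.747432142006335}
```

View pics/w2.png

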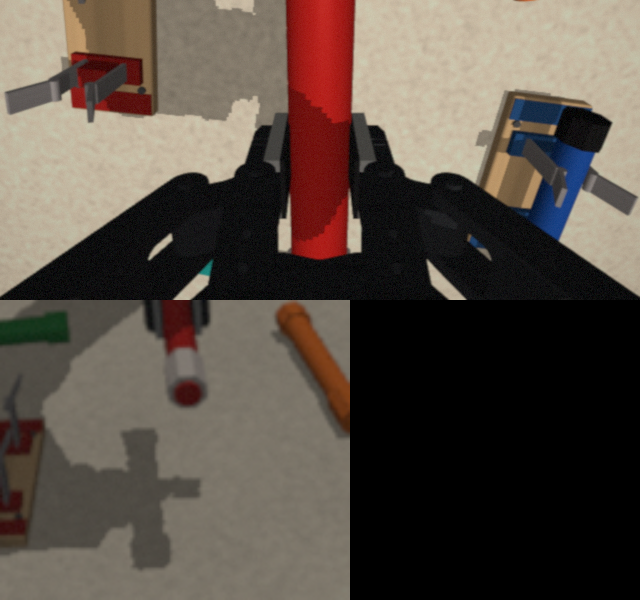

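The marker is held firmly between the pads, red barrel centred in the jaws (wrist, pixel column ≈320). Moving above the rack.

```bash
python3 -m pendant '[[0.009,-0.05,0,0,0,-0.06,-1],[0.009,-0.1,0,0,0,-0.12,-1],[0.009,-0.14,0,0,0,-0.12,-1],[0.009,-0.156,0,0,0,-0.12,-1],[0.009,-0.156,0,0,0,-0.12,-1],[0.009,-0.156,0,0,0,-0.12,-1],[0.009,-0.156,0,0,0,-0.12,-1]]'; python3 - <<'E'
from cell import ctrl
from h import *
np.set_printoptions(precision=1,suppress=True)
print(ctrl.read_state()["eef_pos"])
c=ctrl.get_calibration("wrist");im=ctrl.get_image("wrist");cv2.imwrite("pics/w3.png",im)
for s,r in blobs(red(im),300):
    print(s,r);print(*[ray(c,*r[0],z)[:2] for z in(12,36)],[ray(c,*q,12)[:2] for q in cv2.boxPoints(r)])
E
```

```text
clock: 4.85
eef_pos: [481.9, -250.1, 143.4]
tool_rot: [3.14, -0.001, -3.118]
force: [0.3, 0.5, -1.3]
width: 21.9
[ 481.9 -250.1  143.4]
[  278   173    77   267 16192] ((316.0, 306.0), (266.0, 76.0), 90.0)
[ 550.4 -251.3] [ 537.6 -251.5] [array([ 446.4, -280.3]), array([ 445.2, -226.7]), array([ 682.3, -214.6]), array([ 683.7, -282.5])]
```

View pics/w3.png

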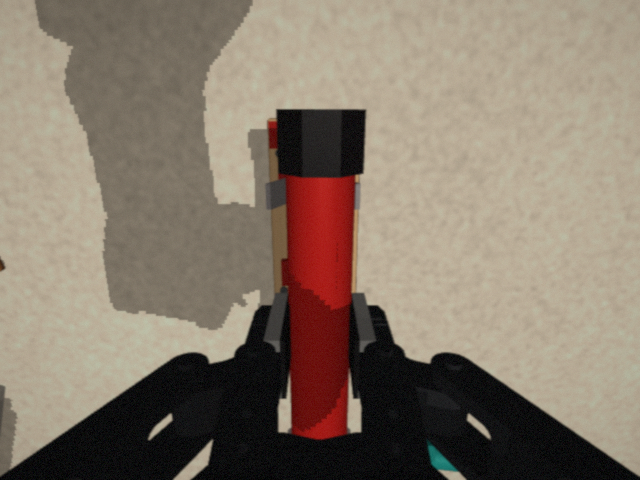

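Wrist view: the plug is at (321,140) and the barrel centred on column 320. The rack base edges are at columns ~271 and ~359, and the spring finger tips at 266 and 361. The rack may sit a few mm to one side of the barrel.

```bash
python3 - <<'E'
from cell import ctrl
from h import *
np.set_printoptions(precision=1,suppress=True)
c=ctrl.get_calibration("wrist")
im=cv2.imread("pics/w3.png")
h=cv2.cvtColor(im,cv2.COLOR_BGR2HSV).astype(int)
for v in(150,168,190,200,225,250,280):
    print(v,[(u,)+tuple(h[v,u]) for u in list(range(260,292,2))+list(range(348,370,2))] if v in(190,250) else '')
for z,us,v in((82,(266,361),193),(12,(271,359),230),(154,(286.5,354),195),(154,(287.5,353),230),(154,(289,351),270),(154,(277,366),140)):
    p=[ray(c,u,v,z)[:2] for u in us];print(z,v,*p,(p[0]+p[1])/2)
E
python3 - <<'E'
import cv2
im=cv2.imread("pics/w3.png")
cv2.imwrite("pics/w3c.png",cv2.resize(im[100:300,240:400],None,fx=3.6,fy=3,interpolation=cv2.INTER_CUBIC))
E
```

```text
150 
168 
190 [(260, np.int64(18), np.int64(50), np.int64(123)), (262, np.int64(20), np.int64(47), np.int64(120)), (264, np.int64(18), np.int64(48), np.int64(122)), (266, np.int64(20), np.int64(17), np.int64(91)), (268, np.int64(176), np.int64(21), np.int64(86)), (270, np.int64(5), np.int64(21), np.int64(72)), (272, np.int64(10), np.int64(14), np.int64(56)), (274, np.int64(10), np.int64(25), np.int64(61)), (276, np.int64(158), np.int64(18), np.int64(58)), (278, np.int64(30), np.int64(12), np.int64(62)), (280, np.int64(10), np.int64(12), np.int64(65)), (282, np.int64(18), np.int64(21), np.int64(61)), (284, np.int64(11), np.int64(45), np.int64(62)), (286, np.int64(1), np.int64(190), np.int64(83)), (288, np.int64(0), np.int64(228), np.int64(105)), (290, np.int64(1), np.int64(215), np.int64(114)), (348, np.int64(1), np.int64(218), np.int64(137)), (350, np.int64(0), np.int64(227), np.int64(126)), (352, np.int64(1), np.int64(202), np.int64(121)), (354, np.int64(1), np.int64(154), np.int64(101)), (356, np.int64(7), np.int64(26), np.int64(126)), (358, np.int64(9), np.int64(25), np.int64(133)
[... 1263 characters left out ...]
nt64(179)), (356, np.int64(17), np.int64(97), np.int64(168)), (358, np.int64(19), np.int64(50), np.int64(184)), (360, np.int64(19), np.int64(48), np.int64(185)), (362, np.int64(18), np.int64(49), np.int64(186)), (364, np.int64(19), np.int64(47), np.int64(190)), (366, np.int64(21), np.int64(46), np.int64(190)), (368, np.int64(19), np.int64(45), np.int64(193))]
280 
82 193 [ 446.6 -280.1] [ 445.5 -229.3] [ 446.  -254.7]
12 230 [ 488.9 -286.1] [ 487.4 -221.1] [ 488.2 -253.6]
154 195 [ 432.1 -263.4] [ 431.6 -240. ] [ 431.8 -251.7]
154 230 [ 444.8 -263.1] [ 444.3 -239.7] [ 444.6 -251.4]
154 270 [ 460.3 -262.6] [ 459.8 -239.7] [ 460.  -251.1]
154 140 [ 413.6 -266.6] [ 412.9 -236.9] [ 413.2 -251.8]
```

View pics/w3c.png

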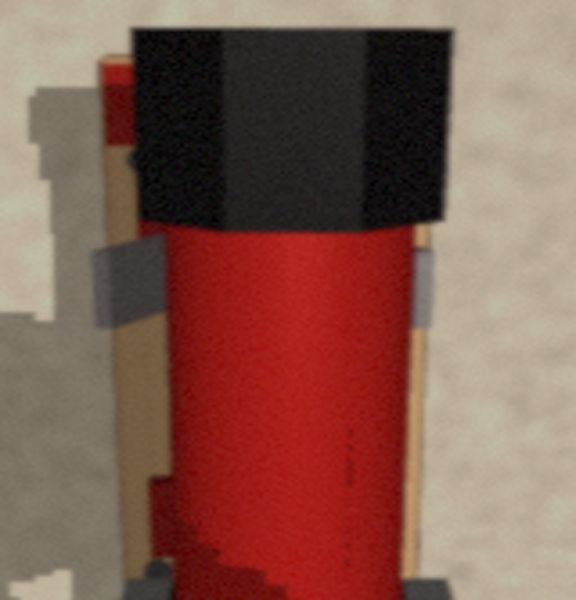

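Rack centre line is ≈-253.5 in y and the marker is ≈-250.5; x and yaw already fit. Shift -3 mm and descend to just above the lips.

```bash
python3 -m pendant '[[0.0,-0.003,-0.03,0,0,0,-1],[0.0,-0.003,-0.06,0,0,0,-1],[0.0,-0.003,-0.075,0,0,0,-1],[0.0,-0.003,-0.075,0,0,0,-1],[0.0,-0.003,-0.075,0,0,0,-1]]'; python3 -m pendant '[[0,0,-0.01,0,0,0,-1],[0,0,-0.015,0,0,0,-1],[0,0,-0.02,0,0,0,-1],[0,0,-0.02,0,0,0,-1]]'
```

```text
clock: 5.4
eef_pos: [482.5, -254.6, 69.3]
tool_rot: [3.141, 0.0, -3.12]
force: [0.1, -0.7, -0.5]
width: 21.9
clock: 5.8
eef_pos: [485.4, -254.8, 51.2]
tool_rot: [-3.141, 0.007, -3.119]
force: [1.2, 1.8, 9.8]
width: 21.6
```

Force is building at the lips, with no side force. Press through.

```bash
python3 -m pendant '[[0,0,-0.004,0,0,0,-1],[0,0,-0.008,0,0,0,-1],[0,0,-0.012,0,0,0,-1],[0,0,-0.012,0,0,0,-1]]';  python3 -c "
from cell import ctrl;s=ctrl.read_state();print(s['eef_pos'],s['force'],s['torque'])"
```

```text
clock: 6.2
eef_pos: [483.0, -254.6, 37.2]
tool_rot: [3.141, 0.002, -3.12]
force: [0.7, 3.6, 2.9]
width: 21.9
[ 482.95886574 -254.56553578   37.22629551] [0.65924366 3.60505345 2.86961497] [ 0.87005455 -0.30300585  0.05448778]
```

```bash
python3 -m pendant '[[0,0.001,-0.002,0,0,0,-1],[0,0.001,-0.004,0,0,0,-1],[0,0.001,-0.004,0,0,0,-1]]'
```

```text
clock: 6.5
eef_pos: [483.1, -254.6, 36.9]
tool_rot: [-3.14, 0.002, -3.121]
force: [-6.2, 5.7, 35.0]
width: 21.9
```

Hard stop at z≈37 with 35 N: it's home. Relieve, release, lift and look.

```bash
python3 -m pendant '[[0,0,0.004,0,0,0,-1],[0,0,0.004,0,0,0,0.5],[0,0,0.004,0,0,0,0.5],[0,0,0.004,0,0,0,0.5],[0,0,0.004,0,0,0,0.5]]';python3 -m pendant '[[0,0,0.02,0,0,0,0.5],[0,0,0.05,0,0,0,0.5],[0,0,0.1,0,0,0,0.5],[0,0,0.15,0,0,0,0.5],[-0.03,0.03,0.18,0,0,0,0.5],[-0.03,0.06,0.18,0,0,0,0.5],[-0.03,0.06,0.18,0,0,0,0.5]]'; python3 - <<'E'
from cell import ctrl
from h import *
np.set_printoptions(precision=1,suppress=True)
c=ctrl.get_calibration("wrist");im=ctrl.get_image("wrist");im2=ctrl.get_image("scene")
b=cv2.resize(im2[190:300,150:310],None,fx=4,fy=4,interpolation=cv2.INTER_CUBIC)
cv2.imwrite("pics/w4.png",cv2.resize(np.vstack([im,b]),(418,600)));cv2.imwrite("pics/w4w.png",im)
for s,r in blobs(red(im),300):
    print(s,r,ray(c,*r[0],48)[:2],ray(c,*r[0],12)[:2],[ray(c,*q,48)[:2] for q in cv2.boxPoints(r)])
E
```

```text
clock: 7.0
eef_pos: [481.7, -255.1, 36.6]
tool_rot: [-3.141, -0.001, -3.122]
force: [0.7, 0.2, -0.5]
width: 64.3
clock: 7.7
eef_pos: [451.9, -190.9, 218.4]
tool_rot: [3.141, 0.002, -3.117]
force: [0.3, 0.9, -0.0]
width: 63.8
[257 153  26  20 489] ((269.5, 162.5), (19.0, 25.0), 90.0) [ 414.9 -232. ] [ 419.6 -236.4] [array([ 407.6, -241.8]), array([ 407.1, -222. ]), array([ 422.2, -222.1]), array([ 422.7, -242.2])]
[ 221  175   58  135 4057] ((250.58229064941406, 241.97572326660156), (133.8838348388672, 55.03557205200195), 87.61405944824219) [ 482.4 -249.1] [ 494.9 -255.4] [array([ 426.8, -271.8]), array([ 423.9, -227.5]), array([ 544.4, -223.7]), array([ 548. , -273.3])]
```

View pics/w4.png

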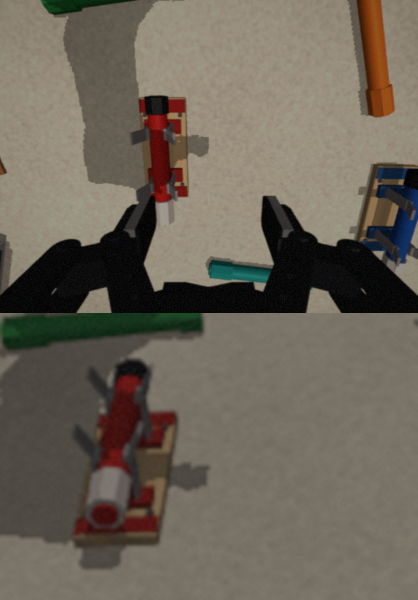

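The wrist and scene views show the marker lying along the red rack inside both clips: cap at wrist (253,325), plug at (240,160). The gripper is clear, and yellow and blue were never approached. Handing in.

```bash
python3 -c "
from cell import ctrl;print(ctrl.finish_job())"
```

```text
the job is handed in; nothing more can be done
None
```

The red marker is in both clips of the red rack, and I handed the job in at about 8 s on the robot's clock.

- **Fit:** I gripped it at mid-barrel and aligned it over the rack from a close wrist view. Resistance was about 10 N at the lips, then it dropped as the marker snapped in. It met a hard stop at 35 N, about 14 mm lower.
- **Last look:** After I released it, the wrist and scene pictures showed it lying along the rack in both clips. Its barrel centre is at about x 483 mm, against about 483 mm for the rack.
- **Gripper:** It was clear of everything, about 180 mm above the rack.
- **Not measured:** I inferred the seated height from the hard stop and the travel rather than measuring it. I did not measure the marker's position across the rack after release. Before the press I aimed at the rack's centre line at y −253.5 mm, and the tool read about −254.6 mm at the stop.
- **Unexplained reading:** While gripping, the opening read about 21.7 mm on the 24 mm barrel. The grip held anyway.
- **Bystanders:** The yellow and blue markers were never approached, and I did not measure their positions again at the end.

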